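# Turn the condiment turntable until the pepper mill faces front

### The job

Bring the pepper mill to the front of the condiment turntable: with a fingertip, push the pegs on the tray's rim and turn the tray gently, either way round, until the mill stands in line with the pointer on the foot, on the pointer's side, and leave the tray standing still there. Only push the tray; do not touch, lift or upset the mill and jars, which ride along on it, and leave everything else on the range where it is.

Things in the scene. Friction and masses are not known exactly. Their poses are not given: they have to be found in the camera images.
- foot: fixed pale wooden foot of the turntable, 8 mm thick, standing on the cooktop. Its origin lies on the turning axis, on the cooktop (z = 0); z up. Its own -x axis is the front: along it the pointer tongue sticks out to 190 mm from the axis.
- pointer (a point): tip of the pointer: the rounded nose of the 36 mm wide wooden tongue of the foot, with a short dark metal line inlaid along its middle; 190 mm from the turning axis, 8 mm above the cooktop. It shows under the tray's edge on the side towards the robot and does not move.
- axis (a point): the point where the vertical turning axis meets the tray's top, 40 mm above the cooktop. The tray is a flat wooden disc of 155 mm radius, its top 40 mm and its underside 24 mm above the cooktop; the jars stand loose on it about 60 mm from the axis and ride along.
- peg0 (a point): top centre of one of the eight upright wooden pegs on the tray's rim, 85 mm above the cooktop. The pegs are alike: 14 mm thick (19 mm collar, 4 mm high, at the foot), rising 45 mm above the tray's top, their centres on a circle of 145 mm radius about the axis, 45 degrees apart; they turn with the tray.
- tray (a joint): angle (rad) of the tray about the vertical axis, growing anticlockwise seen from above; free either way for a full turn from any start (limits -7 and 7). The value is not measured from the pointer. It turns stiffly (about 0.15 N m, plus a drag of 0.3 N m per rad/s; 1 to 4 N at a peg) and stops and stays where it is left.
- mill_mid (a point): dark wooden pepper mill, 58 mm across, 150 mm tall, much the tallest thing on the tray; standing loose on the tray. A knock or a jerky turn can tip it. This point is on its axis, half-way up (75 mm above the tray's top).
- spice2_mid (a point): stouter spice jar with a wide screw cap, 47 mm across, 97 mm tall; standing loose on the tray. A knock or a jerky turn can tip it. This point is on its axis, half-way up (48.5 mm above the tray's top).
- spice_mid (a point): slim spice jar with a wide screw cap, 42 mm across, 106 mm tall; standing loose on the tray. A knock or a jerky turn can tip it. This point is on its axis, half-way up (53 mm above the tray's top).
- honey_mid (a point): honey jar, a wide glass jar with a grey screw lid, 63 mm across, 95 mm tall; standing loose on the tray. A knock or a jerky turn can tip it. This point is on its axis, half-way up (47.5 mm above the tray's top).
- pasta: tall storage jar of pasta, 91 mm across, 181 mm tall, loose, at the left; origin at the centre of its underside. A bystander.
- can: drinks can, 66 mm across, 115 mm tall, loose, at the right; origin at the centre of its underside. A bystander.
- sardines: flat tin, 63 x 105 x 26 mm, loose, front right; origin at the centre of its underside. A bystander.
- tumbler: glass tumbler, 80 mm across, 91 mm tall, loose, at the left; origin at the centre of its underside. A bystander.
Not all that is in view belongs to the job. Leave any orange or purple look-alike of the part that bears spice_mid alone.

How it is judged:
By the outcome, as a careful person would: the job done as asked, in the order asked, and still so for the second after the job is handed in, with the robot touching nothing.
It also fails if it takes over 61 s, if anything falls off the work surface, if the arm or the gripper's body presses on something with over 40 N, if the wrist force passes 120 N, or if a joint passes its speed limit or range.

### The arm

A 7-joint arm with a two-finger parallel gripper is mounted at the origin on a cart in front of the work surface, level with it; the furniture and walls round the work are solid. World frame = base frame: x ahead of the robot, y to its left, z up, the work surface at z = 0. Lengths are in m, angles in rad, forces in N, time in s.
With the tool pointing down it reaches from about 0.4 to 0.85 m from the base axis. Payload 10.4 kg.
Tool frame: the origin (TCP) lies at the very end of the fingers, on their centre line; the grasp point (between the pads) lies 19 mm behind it (manip.grip_point_offset is the z of the grasp point in the tool frame, in m); z points along the fingers, y is the direction in which the jaws open and shut (so a half turn about z gives the same grasp; the last joint's range is limited). The gripper opens to 85 mm and grips with 20 to 120 N. Pads are 22 mm wide; open, the fingers measure 114 mm over their backs; the gripper's body (76 mm by 85 mm) begins 54 mm behind the grasp point. The pads swing forward as they close: fully open they stand 13 mm farther back than shut.
Start: joints at [-1.127, 0.332, -0.065, 1.46, 0.022, 1.35, -0.088], TCP at [0.281, 0.558, 0.201] pointing down, gripper open.
Joint ranges: [-2.6, 2.6], [-0.5, 2.12], [-1.47, 1.34], [0.16, 2.42], [-1.27, 4.41], [0.06, 2.06], [-2.6, 2.6]. Speed limits (rad/s): [2.22, 2.22, 2.79, 2.79, 3.14, 3.14, 3.14].

### API

Orientations are given as a unit quaternion [x, y, z, w].
In Python, from workcell import manip, camera, get_calibration, hand_in gives the robot as it stands.
- The arm moves only by the shell command python3 -m pendant 'ROWS' [FORCE]. ROWS is JSON, a list of rows, each a list of 5 numbers: the shift along the tool's x, y, z in units of 40 mm (1.0 is 40 mm), then the turn about the tool's z in units of 6 degrees (1.0 is 6 degrees), then the closure, from 0 (fully open) to 1 (shut). A call has 1 to 5 rows; each row is the pose to reach, as a shift and turn from the pose commanded when the call began, along the tool's axes at that moment; what a row does not reach only later rows make up. A row lasts 1/8 s, in which the tool goes at most 62.5 mm and 10.7 degrees, less where a joint would pass 70% of its speed; a pose out of reach is approached as far as the arm can. A call with a gripper value outside its range is refused whole. The fingers move at their own pace and stop on an object; FORCE is the grip in N (left out, the last holds). Time passes only in rows, so rows that repeat a pose let the fingers close. It gives the time, the measured TCP pose, the force and the opening at its end, in the units of the state.
- manip.get_obs(): the state, without advancing time (a new reading comes with each control period).
- camera(name): name is "side" or "top" or "wrist"; returns (picture, depth): 384x512x3 uint8, red, green, blue; 384x512 float32, m along the optical axis (not along the pixel's ray), 0 where there is no reading.
- get_calibration(name): a dict with "vfov" (degrees; the focal length in pixels is half the picture's height over the tangent of half this angle, whatever the lens; pixels are square), "cx", "cy" (the principal point, pixels), "distortion" ([k1, k2, p1, p2, k3] as OpenCV has them; the pictures are not rectified), "position" and "rotation" of the camera in the world. Camera axes: x right, y down, z forward; pixel columns grow to the right and rows downward; lengths in m; the calibration is good to about 2 mm. A picture is of the moment at which its call begins: read the wrist's pose just before it. get_calibration takes no time and is no camera call; for the wrist camera it gives the pose at the moment of the call.
- hand_in(): hands the job in, once; it reports no verdict.
The state is a dict: "clock": time; "joint_pos": joint angles; "joint_velocities": joint speeds; "tau": joint torques, N m; "position": TCP position; "ee_rot": TCP orientation; "ft_force": force on the tool from outside, world axes, zero at the start; "torque": the same for the moment, N m; "grip_width": opening from 0.0 (shut) to 1.0 (fully open).
Only numpy, scipy, OpenCV 4.12 (cv2) and the standard library are available. Lean on these libraries where they do the work, as an engineer would, in place of code of your own. Each camera call takes 0.05 s, during which the arm holds its last target.

## Working session

There is one attempt and no reset: what is moved stays moved. The work goes in short steps, Python scripts to look and compute and a shell command to move; the robot and the scene stay as the last step left them, time stands still between calls to the robot, and variables do not carry over. Pictures are saved under pics/ and viewed, and the job is handed in when it is done.

```bash
mkdir -p pics; ls; python3 - <<'E'
from workcell import manip,camera,get_calibration
import cv2
for n in("top","side"):
    p,d=camera(n); cv2.imwrite(f"pics/{n}0.png",p[:,:,::-1]); 
    import numpy as np; np.savez(f"{n}0.npz",p=p,d=d)
    print(n,get_calibration(n))
o=manip.get_obs();print(o)
E
```

```text
pics
top {'vfov': 52.02047170254579, 'cx': 252.2476707589244, 'cy': 194.71527183035124, 'distortion': array([-0.02424441,  0.        ,  0.        ,  0.        ,  0.        ]), 'position': array([ 0.41577668, -0.00740743,  1.17408611]), 'rotation': array([-0.70426455,  0.70476657, -0.06725068,  0.05284758])}
side {'vfov': 43.475982845306504, 'cx': 256.99780521172664, 'cy': 191.43948372886112, 'distortion': array([-0.20381368,  0.        ,  0.        ,  0.        ,  0.        ]), 'position': array([-0.19061557,  1.15368121,  0.6616104 ]), 'rotation': array([-0.23791447,  0.79516413, -0.53131585,  0.1697474 ])}
{'clock': 0.1, 'joint_pos': array([-1.12662402,  0.33279003, -0.06468315,  1.46083611,  0.02156805,
        1.34989708, -0.08851192]), 'joint_velocities': array([ 0.00095674,  0.00039655,  0.00180311, -0.00290985, -0.00024153,
       -0.00017169,  0.00078967]), 'tau': array([ 8.53588626e-04, -6.26745844e+01,  4.86775883e-02, -3.92429817e+01,
        1.62541552e-02,  6.95468814e-03, -1.37710788e-05]), 'position': array([0.28109289, 0.5578152 , 0.20041724]), 'ee_rot': array([ 2.31280982e-01,  9.72886800e-01, -6.04975964e-04, -1.28475172e-04]), 'ft_force': array([-0.11098264, -0.13758735,  0.1604514 ]), 'torque': array([0.05030811, 0.01180995, 0.01684683]), 'grip_width': 1.000994670025573}
```

View pics/top0.png

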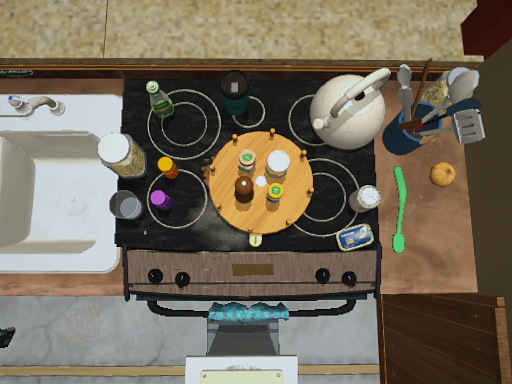

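View pics/side0.png

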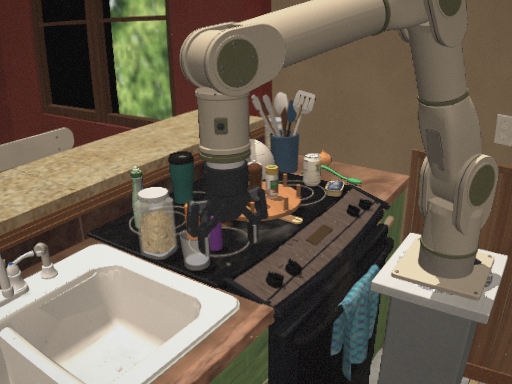

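The top view shows the turntable: mill is the dark brown thing at about (244,187), pointer at (255,240), pegs round the rim. The purple and orange jars stand off-tray, at the left. The arm is not where I'd expect it in this view, so I'll project it to check.

```bash
cat > h.py <<'E'
import numpy as np,cv2
from scipy.spatial.transform import Rotation as R
from workcell import manip,camera,get_calibration
def cal(n):
    c=get_calibration(n); f=192/np.tan(np.radians(c['vfov']/2))
    return np.array([[f,0,c['cx']],[0,f,c['cy']],[0,0,1]]),np.array(c['distortion'],float),np.array(c['position']),R.from_quat(c['rotation']).as_matrix()
def proj(n,P):
    K,D,t,M=cal(n); P=np.atleast_2d(P)
    return cv2.projectPoints(((P-t)@M).reshape(-1,1,3),np.zeros(3),np.zeros(3),K,D)[0].reshape(-1,2)
def ray(n,uv):
    K,D,t,M=cal(n); q=cv2.undistortPoints(np.array(uv,float).reshape(-1,1,2),K,D).reshape(-1,2)
    return t,np.c_[q,np.ones(len(q))]@M.T
def onz(n,uv,z):
    t,d=ray(n,uv); return t+d*((z-t[2])/d[:,2])[:,None]
def snap(n,name,crop=None,s=1):
    p,d=camera(n); im=p[:,:,::-1]
    np.savez(name+".npz",p=p,d=d)
    if crop: x0,y0,x1,y1=crop; im=im[y0:y1,x0:x1]
    cv2.imwrite(f"pics/{name}.png",cv2.resize(np.ascontiguousarray(im),None,fx=s,fy=s,interpolation=cv2.INTER_CUBIC)); return p,d
E
python3 - <<'E'
from h import *
print(cal("top")[3])
print(proj("top",[[0,0,0],[.281,.558,.2],[.6,0,0]]),proj("side",[[.281,.558,.2]]))
print(onz("top",[[255,240]],.008),onz("top",[[261,182]],.04))
p=np.load("top0.npz")['p']
im=p[120:255,195:325,::-1]
cv2.imwrite("pics/crop0.png",cv2.resize(im,None,fx=4.4,fy=4.4,interpolation=cv2.INTER_CUBIC))
E
```

```text
[[-0.00243715 -0.98557616  0.16921496]
 [-0.9997923  -0.00102243 -0.02035472]
 [ 0.02023414 -0.16922942 -0.98536896]]
[[241.4112878  413.41184498]
 [  6.7035632  319.48762532]
 [241.77718558 200.38457723]] [[229.51651412 269.03039114]]
[[ 0.48046213 -0.03928741  0.008     ]] [[ 0.64852311 -0.05668831  0.04      ]]
```

View pics/crop0.png

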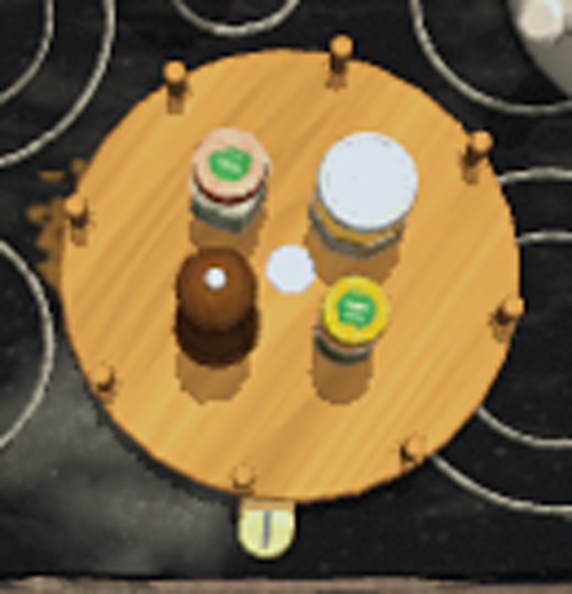

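Enlarged crop: mill (dark brown, tallest, crop (215,280)), salmon-capped jar (230,165), honey (367,180), yellow-capped jar (355,310), hub disc (290,268), pointer nose (267,545), and eight pegs. I'll measure these.

```bash
python3 - <<'E'
from h import *
c=lambda l:[[x/4.4+195-.5*(1-1/4.4),y/4.4+120-.5*(1-1/4.4)] for x,y in l]
pegs=onz("top",c([(176,70),(341,46),(481,141),(515,305),(415,444),(242,470),(103,374),(76,204)]),.085)
# circle fit
from scipy.optimize import least_squares
s=least_squares(lambda q:np.hypot(*(pegs[:,:2]-q[:2]).T)-q[2],[.65,-.05,.145]);print("fit",s.x,s.fun.round(4))
ax=s.x[:2]
print("hub",onz("top",c([(290,268)]),.04))
a=np.degrees(np.arctan2(*(pegs[:,:2]-ax).T[::-1]));print("peg ang",a.round(1),pegs.round(3).tolist())
pt=onz("top",c([(267,558)]),.008)[0];line=onz("top",c([(267,512),(267,542)]),.008)
for q in [pt,*line]:print("ptr",q,np.hypot(*(q[:2]-ax)),np.degrees(np.arctan2(*(q[:2]-ax)[::-1])))
for n,u,z in(("mill top",(215,278),.19),("sal",(231,160),.14),("honey",(367,180),.135),("yel",(356,310),.145)):
    q=onz("top",c([u]),z)[0];print(n,q,np.hypot(*(q[:2]-ax)),np.degrees(np.arctan2(*(q[:2]-ax)[::-1])))
# bystanders from depth
for n,u in(("pasta",(120,150)),("orange",(168,168)),("purple",(161,199)),("tumbler",(125,205)),("can",(368,195)),("sard",(355,237)),("kettle",(345,110)),("panelknob",(155,276)),("thermos",(235,85)),("counter",(250,256))):
    d=np.load("top0.npz")['d'];K,D,t,M=cal("top");_,r=ray("top",[u]);print(n,(t+r[0]*d[u[1],u[0]]).round(3))
E
```

```text
fit [ 0.65287307 -0.05619904  0.14435847] [ 0.0006 -0.0009 -0.0004  0.0012 -0.0001 -0.0011  0.0005  0.0001]
hub [[ 0.65295924 -0.05530965  0.04      ]]
peg ang [  32.   -12.8  -58.3 -103.2 -148.4  166.4  122.7   77. ] [[0.776, 0.021, 0.085], [0.793, -0.088, 0.085], [0.728, -0.179, 0.085], [0.62, -0.198, 0.085], [0.53, -0.132, 0.085], [0.514, -0.022, 0.085], [0.575, 0.066, 0.085], [0.685, 0.085, 0.085]]
ptr [ 0.46161572 -0.04008971  0.008     ] 0.1919345809078543 175.18542115248573
ptr [ 0.49229774 -0.04020338  0.008     ] 0.16137005688033074 174.31126561851298
ptr [ 0.47225819 -0.0401291   0.008     ] 0.1813283620770516 174.91558070222067
mill top [ 0.61559227 -0.00543894  0.19      ] 0.06297972565222737 126.29544311467126
sal [ 0.69997255 -0.01509754  0.14      ] 0.06251155682891363 41.10967139641083
honey [ 0.68883084 -0.09935633  0.135     ] 0.05617394856899058 -50.19962274122366
yel [ 0.60511997 -0.09069151  0.145     ] 0.05890745269354732 -144.15910216709983
pasta [0.704 0.316 0.182]
orange [0.675 0.205 0.102]
purple [0.587 0.22  0.107]
tumbler [0.583 0.346 0.016]
can [ 0.598 -0.349  0.112]
sard [ 0.488 -0.333  0.022]
kettle [ 0.837 -0.291  0.131]
panelknob [ 0.376  0.254 -0.006]
thermos [0.892 0.018 0.167]
counter [ 0.434 -0.025 -0.007]
```

Axis is (0.653,-0.056), peg circle 144.4 mm (should be 145), pointer 192 mm out at about 175° (should be 190 mm), mill at 126° and r=63 mm. All agree with what was given. The tray has to turn about 49° anticlockwise.

I'll push the peg at 166° (0.514,-0.022) from its left side towards -y. The finger goes in the 123° to 166° gap, which is clear of the jars.

```bash
cat > go.py <<'E'
from h import *
AX=np.array([.653,-.056])
def rel(P,yaw):  # world target, desired tool-y heading deg
    o=manip.get_obs(); M=R.from_quat(o['ee_rot']).as_matrix()
    d=M.T@(np.array(P)-o['position'])/.04
    h=np.degrees(np.arctan2(M[1,1],M[0,1])); t=-(((yaw-h)+90)%180-90)/6
    return np.r_[d,t]
def pol(phi,r,z): a=np.radians(phi); return [AX[0]+r*np.cos(a),AX[1]+r*np.sin(a),z]
E
python3 - <<'E'
from go import *
print(pol(147,.15,.2),rel(pol(147,.15,.2),72))
E
```

```text
[np.float64(0.5271994148081864), np.float64(0.02569585525225409), 0.2] [-11.48105617  -9.11096095   0.02204009  -1.45750113]
```

```bash
python3 -m pendant '[[-0.6,-0.5,-0.2,0,1],[-1.5,-1.2,-0.4,0,1],[-2.5,-2,-0.5,-0.4,1],[-3.5,-2.8,-0.5,-0.8,1],[-4.5,-3.6,-0.5,-1.4,1]]' && python3 -m pendant '[[-1,-0.8,0,0,1],[-2,-1.6,0,0,1],[-3,-2.4,0,0,1],[-4,-3.1,0,0,1],[-4.8,-3.7,0,0,1]]'; python3 - <<'E'
from go import *
print(manip.get_obs()['position'],rel(pol(147,.15,.2),72))
E
```

```text
clock: 0.72
position: [0.3776, 0.3468, 0.2209]
ee_rot: [0.159, 0.987, -0.0, -0.0]
ft_force: [1.4, 0.1, 0.5]
grip_width: 0.001
clock: 1.35
position: [0.5136, 0.1457, 0.2209]
ee_rot: [0.16, 0.987, -0.0, -0.0]
ft_force: [-0.3, 0.3, 0.0]
grip_width: -0.005
[0.51363414 0.14566402 0.22093011] [-1.26894624 -2.73847933  0.52396231 -0.06816499]
```

```bash
python3 -m pendant '[[-0.3,-0.7,0,0,1],[-0.7,-1.5,0,0,1],[-1,-2.2,0,0,1],[-1.25,-2.7,0,0,1],[-1.25,-2.7,0,0,1]]'; python3 - <<'E'
from go import *
print(manip.get_obs()['position'],rel(pol(147,.15,.055),72))
snap("wrist","w1")
snap("top","t1",(190,110,320,255),4)
E
```

```text
clock: 1.98
position: [0.5263, 0.0276, 0.2209]
ee_rot: [0.161, 0.987, -0.0, -0.0]
ft_force: [-0.4, 0.7, -0.9]
grip_width: 0.003
[0.5262583 0.0276084 0.2209268] [-0.03824527 -0.03603915  4.14817945 -0.0879153 ]
```

View pics/w1.png

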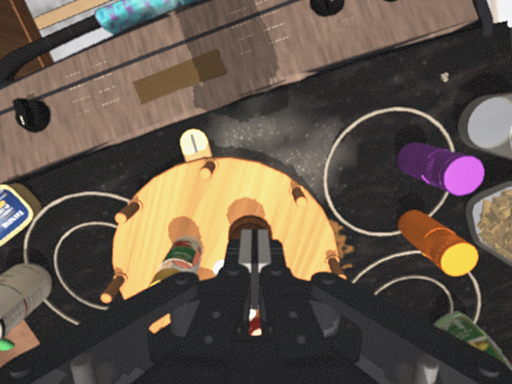

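View pics/t1.png

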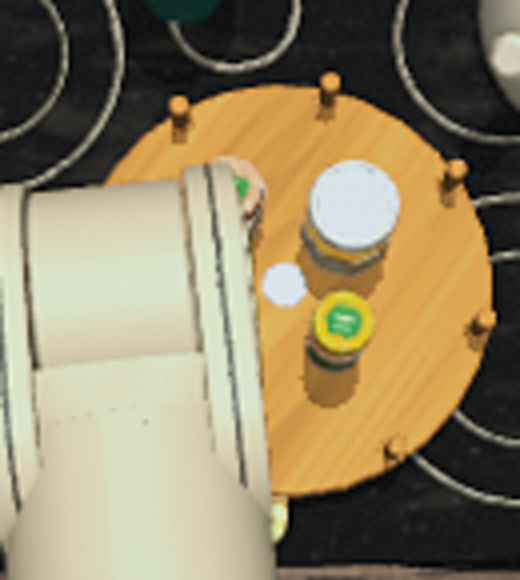

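Wrist view: target peg at (207,167), pointer at (195,145), neighbouring peg at (298,195), mill behind the fingers at about (250,225). Before going down I'll check where the wrist camera sits, for clearance to the mill.

```bash
python3 - <<'E'
from go import *
o=manip.get_obs();M=R.from_quat(o['ee_rot']).as_matrix()
K,D,t,C=cal("wrist");print("cam in tool",M.T@(t-o['position']),M[:,:2].T)
print(proj("wrist",[o['position'],[.6156,-.0054,.19],[.514,-.022,.085],[.575,.066,.085]]))
E
```

```text
cam in tool [ 0.0724862  -0.00036745 -0.17219095] [[-9.49315704e-01  3.14323712e-01  5.46228268e-04]
 [ 3.14323867e-01  9.49315784e-01  2.23118540e-04]]
[[254.77235867 222.47248905]
 [247.68881782 315.59753745]
 [205.04285058 177.56414762]
 [299.01991636 204.12052088]]
```

The camera is on the robot's side, away from the mill. Going down.

```bash
python3 -m pendant '[[0.1,0,0.6,0,1],[0.1,0,1.4,0,1],[0.1,0,2.2,0,1],[0.1,0,2.9,0,1],[0.1,0,3.5,0,1]]' && python3 -m pendant '[[0,0,0.3,0,1],[0,0,0.5,0,1],[0,0,0.6,0,1],[0,0,0.6,0,1]]'; python3 - <<'E'
from go import *
p=manip.get_obs()['position'];print(p,np.hypot(*(p[:2]-AX)),np.degrees(np.arctan2(*(p[:2]-AX)[::-1])))
snap("wrist","w2")
E
```

```text
clock: 2.7
position: [0.522, 0.0323, 0.0798]
ee_rot: [0.158, 0.987, 0.0, -0.0]
ft_force: [0.1, 0.0, 0.0]
grip_width: 0.004
clock: 3.2
position: [0.5228, 0.0308, 0.0574]
ee_rot: [0.159, 0.987, 0.0, 0.0]
ft_force: [-0.3, 0.4, -0.6]
grip_width: 0.003
[0.52276503 0.03077585 0.05738479] 0.15649662676362167 146.324390338812
```

View pics/w2.png

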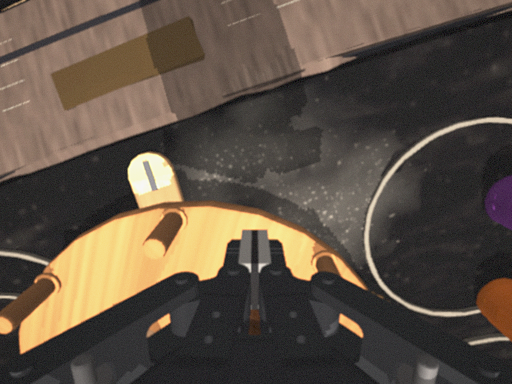

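Finger is in the gap at 57 mm, between pegs at (165,232) and (325,262). Next, the arc steps.

```bash
cat > arc.py <<'E'
import sys
from go import *
p0,st,n=map(float,sys.argv[1:4])
for k in range(1,int(n)+1):
    f=p0+st*k; print(f,rel(pol(f,.150,.057),f-85).round(2).tolist())
E
python3 arc.py 146 2.25 5
```

```text
148.25 [-0.12, -0.17, 0.02, 1.4]
150.5 [-0.09, -0.31, 0.02, 1.03]
152.75 [-0.07, -0.45, 0.02, 0.65]
155.0 [-0.05, -0.6, 0.02, 0.28]
157.25 [-0.03, -0.75, 0.02, -0.1]
```

```bash
python3 -m pendant '[[-0.05,-0.15,0,0,1],[-0.05,-0.3,0,0,1],[-0.05,-0.45,0,0,1],[-0.05,-0.6,0,0,1],[-0.05,-0.65,0,0,1]]'; python3 arc.py 156 2 5;python3 - <<'E'
from go import *
p=manip.get_obs()['position'];print(p,np.hypot(*(p[:2]-AX)),np.degrees(np.arctan2(*(p[:2]-AX)[::-1])))
snap("wrist","w3")
E
```

```text
clock: 3.88
position: [0.5161, 0.0048, 0.0571]
ee_rot: [0.16, 0.987, 0.0, 0.0]
ft_force: [-0.9, -0.3, -0.6]
grip_width: -0.001
158.0 [0.02, -0.13, 0.0, -0.23]
160.0 [0.02, -0.26, 0.0, -0.56]
162.0 [0.02, -0.39, 0.0, -0.9]
164.0 [0.02, -0.52, 0.0, -1.23]
166.0 [0.01, -0.65, 0.0, -1.56]
[0.51611125 0.0048201  0.05714428] 0.14979191004689293 156.04427164882745
```

View pics/w3.png

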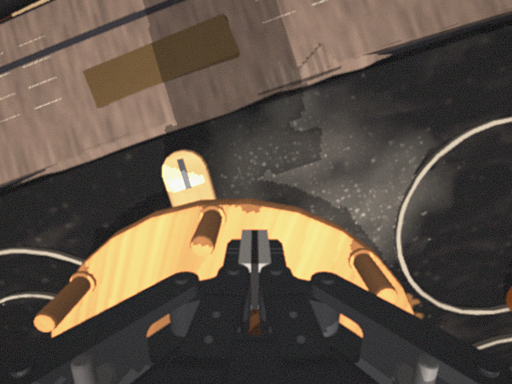

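The finger is just short of the peg (205,230). Pushing along the arc at about 2° per row, turning the tool along with it.

```bash
python3 -m pendant '[[0.02,-0.08,0,-0.2,1],[0.02,-0.19,0,-0.5,1],[0.02,-0.32,0,-0.8,1],[0.02,-0.45,0,-1.1,1],[0.02,-0.58,0,-1.4,1]]';  python3 arc.py 165 2 5;python3 - <<'E'
from go import *
p=manip.get_obs()['position'];print(p,np.hypot(*(p[:2]-AX)),np.degrees(np.arctan2(*(p[:2]-AX)[::-1])))
snap("wrist","w4")
E
```

```text
clock: 4.55
position: [0.5081, -0.0165, 0.0571]
ee_rot: [0.086, 0.996, 0.0, -0.0]
ft_force: [0.3, -1.2, 0.8]
grip_width: -0.0
167.0 [0.01, -0.15, 0.0, -0.3]
169.0 [0.01, -0.28, 0.0, -0.64]
171.0 [0.01, -0.41, 0.0, -0.97]
173.0 [0.01, -0.54, 0.0, -1.3]
175.0 [-0.0, -0.67, 0.0, -1.64]
[ 0.50807314 -0.01646209  0.05706246] 0.15022330149079546 164.74031654072382
```

View pics/w4.png

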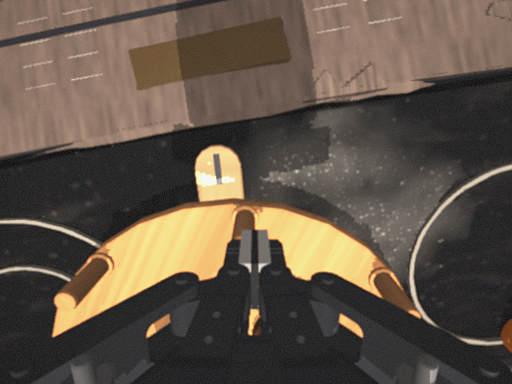

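```bash
python3 - <<'E'
from go import *
print(cal("wrist")[0][0,0])
o=manip.get_obs();M=R.from_quat(o['ee_rot']).as_matrix();print(o['ft_force'],o['torque'])
for th in range(164,178,2):
    P=[pol(th,.145,.085),pol(th,.145,.044),pol(th-45,.145,.085),pol(th+45,.145,.085)]
    print(th,proj("wrist",P).round(0).tolist(), (M.T@(np.array(P[0])-o['position'])*1000).round(1))
T=lambda v:o['position']+M@np.array(v)
print(proj("wrist",[T((.011,.0145,0)),T((.011,-.0145,0)),T((-.011,-.0145,0)),T((.011,.007,0)),T((.011,.0145,-.03))]).round())
E
python3 -c "
import cv2;im=cv2.imread('pics/w4.png')[190:350,150:360];cv2.imwrite('pics/w4c.png',cv2.resize(im,None,fx=3.5,fy=3.5,interpolation=cv2.INTER_CUBIC))"
```

```text
294.29035131781507
[-0.49709081 -0.70847231 -0.21509807] [-0.03325066 -0.02525599 -0.01113724]
164 [[259.0, 252.0], [258.0, 222.0], [420.0, 331.0], [75.0, 299.0]] [ -5.5   2.2 -27.9]
166 [[250.0, 251.0], [251.0, 222.0], [416.0, 326.0], [69.0, 304.0]] [ -5.   -2.9 -27.9]
168 [[240.0, 251.0], [243.0, 221.0], [411.0, 321.0], [64.0, 309.0]] [ -4.7  -7.9 -27.9]
170 [[231.0, 250.0], [236.0, 221.0], [406.0, 315.0], [59.0, 314.0]] [ -4.6 -13.  -27.9]
172 [[222.0, 250.0], [228.0, 221.0], [401.0, 311.0], [54.0, 319.0]] [ -4.7 -18.1 -27.9]
174 [[213.0, 251.0], [221.0, 222.0], [396.0, 306.0], [50.0, 324.0]] [ -4.9 -23.1 -27.9]
176 [[203.0, 252.0], [213.0, 222.0], [390.0, 301.0], [46.0, 329.0]] [ -5.4 -28.2 -27.9]
[[278. 206.]
 [232. 206.]
 [232. 238.]
 [266. 206.]
 [283. 225.]]
```

View pics/w4c.png

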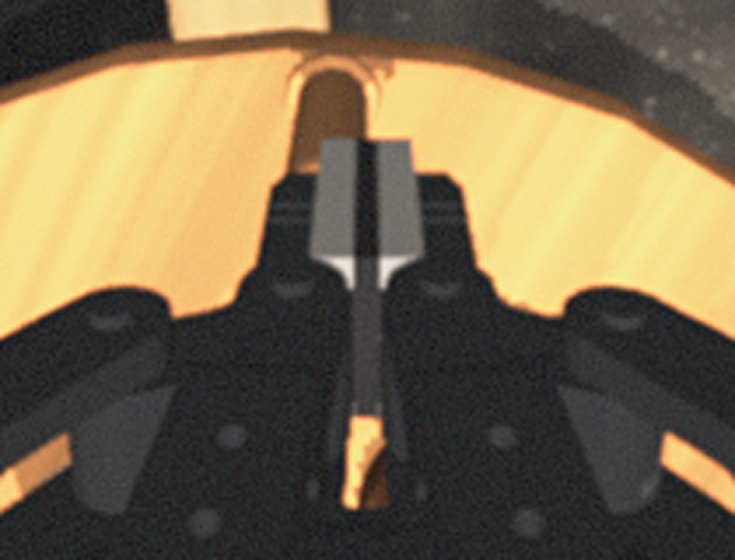

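The peg base is seen at (246,213) and has not moved, yet the finger covers it with no force. The depth picture should show where the tip really is.

```bash
python3 - <<'E'
from go import *
d=np.load("w4.npz")['d'];K,D,t,C=cal("wrist")
o=manip.get_obs();M=R.from_quat(o['ee_rot']).as_matrix()
for n,u in(("sil tipL",(246,233)),("tipR",(263,233)),("mid",(246,248)),("sil base",(246,260)),("blk tip",(230,243)),("blk",(225,255)),("pegshaft",(242,222)),("pegshaft",(238,232)),("pegbase",(246,209)),("pegL top",(68,299)),("pegR",(380,275)),("tray",(200,250)),("ptr",(218,150))):
    _,r=ray("wrist",[u]);P=t+r[0]*d[u[1],u[0]];print(n,P.round(4),"tool mm",(M.T@(P-o['position'])*1000).round(1),"r",np.hypot(*(P[:2]-AX)).round(4),np.degrees(np.arctan2(*(P[:2]-AX)[::-1])).round(1))
print(o['joint_pos'])
snap("side","s4",(150,130,350,280),4)
E
```

```text
sil tipL [ 0.4967 -0.0199  0.0954] tool mm [ 10.5  -4.5 -38.4] r 0.1604 167.0
tipR [ 0.498  -0.0115  0.0957] tool mm [ 10.7   3.9 -38.7] r 0.1612 164.0
mid [ 0.4965 -0.0194  0.1117] tool mm [ 10.8  -4.1 -54.6] r 0.1607 166.8
sil base [ 0.4962 -0.019   0.1227] tool mm [ 11.2  -3.8 -65.6] r 0.1611 166.7
blk tip [ 0.4989 -0.0281  0.0993] tool mm [  7.  -12.2 -42.3] r 0.1566 169.7
blk [ 0.4993 -0.0296  0.1098] tool mm [  6.3 -13.7 -52.8] r 0.1559 170.3
pegshaft [ 0.5022 -0.0241  0.0668] tool mm [ 4.4 -7.7 -9.8] r 0.1542 168.0
pegshaft [ 0.5024 -0.0258  0.0798] tool mm [  3.9  -9.4 -22.7] r 0.1536 168.7
pegbase [ 0.5028 -0.0224  0.0436] tool mm [ 4.1 -5.9 13.5] r 0.1539 167.4
pegL top [ 0.5259 -0.1312  0.0839] tool mm [ -37.2 -109.2  -26.8] r 0.1477 -149.4
pegR [0.5669 0.0629 0.0468] tool mm [-44.6  89.   10.3] r 0.1468 125.9
tray [ 0.5293 -0.0607  0.0399] tool mm [-28.5 -39.2  17.2] r 0.1238 -177.8
ptr [ 0.4654 -0.0381  0.0077] tool mm [ 38.2 -27.8  49.4] r 0.1884 174.6
[-0.38307536  0.21532963  0.36299772  1.94931123 -0.09049624  0.99269278
  1.42199012]
```

View pics/s4.png

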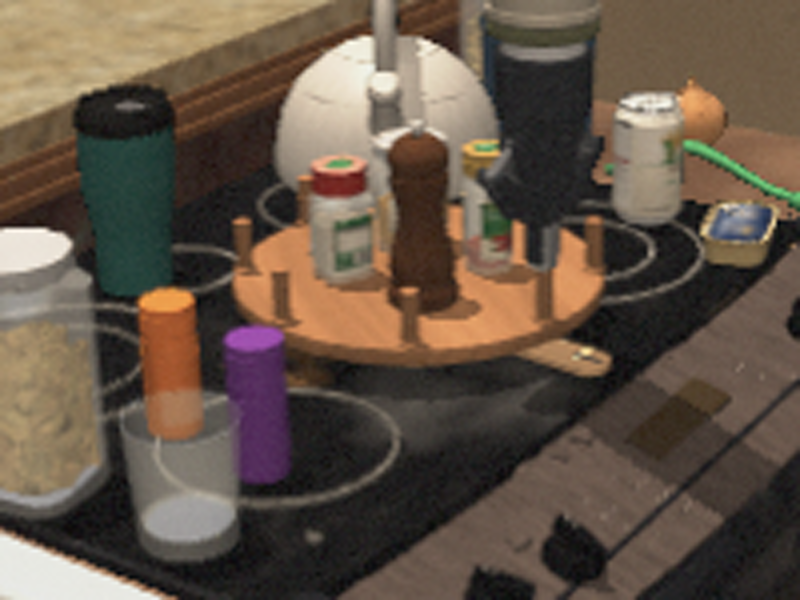

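```bash
python3 - <<'E'
from go import *
o=manip.get_obs();M=R.from_quat(o['ee_rot']).as_matrix()
for z in (0,-.02,-.036,-.05): print(z,(proj("side",o['position']+M@[0,0,z])-[150,130])*4)
d=np.load("w4.npz")['d'];K,D,t,C=cal("wrist")
for v in range(226,236):
    _,r=ray("wrist",[(246,v)]);P=t+r[0]*d[v,246];print(v,(M.T@(P-o['position'])*1000).round(1))
E
```

```text
0 [[538.0762629  302.86167986]]
-0.02 [[538.20462121 279.09010463]]
-0.036 [[538.30326404 259.89275077]]
-0.05 [[538.38653326 242.9640323 ]]
226 [  3.5  -5.2 -13.6]
227 [  3.9  -5.1 -15.9]
228 [  3.9  -5.1 -17.1]
229 [ 10.1  -4.7 -32.5]
230 [ 10.5  -4.6 -34.7]
231 [ 11.1  -4.5 -37.3]
232 [ 10.7  -4.5 -37.6]
233 [ 10.6  -4.5 -38.4]
234 [ 10.9  -4.4 -40.3]
235 [ 10.7  -4.4 -40.9]
```

Both views put the real fingertip about 35 mm behind the reported TCP, at z≈0.092, so it passed over the peg (top 0.085). Nothing was touched. I'll back off to about 151° and go 37 mm lower, taking that offset into account.

```bash
python3 -m pendant '[[0,0.2,0,0.3,1],[0,0.4,0,0.8,1],[0,0.7,0,1.2,1],[-0.05,0.9,0,1.6,1],[-0.05,0.9,0,1.6,1]]' && python3 -m pendant '[[0,0,0.25,0,1],[0,0,0.5,0,1],[0,0,0.75,0,1],[0,0,0.92,0,1],[0,0,0.92,0,1]]'; sed -i 's/\.057/.020/' arc.py; cat > st.py <<'E'
from go import *
o=manip.get_obs();p=o['position'];M=R.from_quat(o['ee_rot']).as_matrix();print(p.round(4),"r",np.hypot(*(p[:2]-AX)).round(4),"phi",np.degrees(np.arctan2(*(p[:2]-AX)[::-1])).round(2),"yaw",np.degrees(np.arctan2(M[1,1],M[0,1])).round(1),o['ft_force'].round(1))
import sys
if len(sys.argv)>1: snap("wrist",sys.argv[1])
E
python3 st.py w5
```

```text
clock: 5.28
position: [0.5165, 0.0196, 0.0571]
ee_rot: [0.169, 0.986, 0.0, -0.0]
ft_force: [-0.5, -1.1, -0.6]
grip_width: 0.001
clock: 5.9
position: [0.5159, 0.0186, 0.0197]
ee_rot: [0.17, 0.985, -0.0, -0.001]
ft_force: [-0.6, -0.0, 0.9]
grip_width: -0.003
[0.5159 0.0186 0.0197] r 0.156 phi 151.45 yaw 70.5 [-0.6 -0.   0.9]
```

View pics/w5.png

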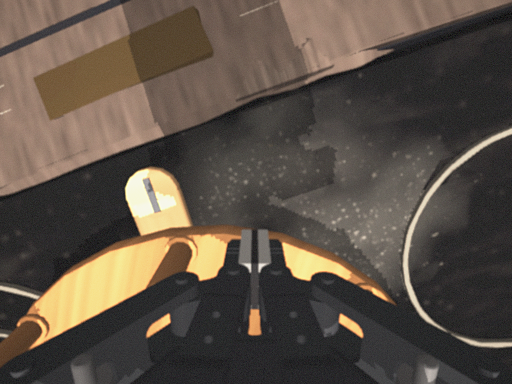

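```bash
python3 - <<'E'
from go import *
d=np.load("w5.npz")['d'];K,D,t,C=cal("wrist")
o=manip.get_obs();M=R.from_quat(o['ee_rot']).as_matrix()
for u in[(246,233),(230,245),(222,262),(222,280),(215,290),(190,280),(180,285),(195,300),(120,330),(170,255),(150,280),(60,345)]:
    _,r=ray("wrist",[u]);P=t+r[0]*d[u[1],u[0]];print(u,P.round(4),"tool mm",(M.T@(P-o['position'])*1000).round(1))
E
```

```text
(246, 233) [0.5048 0.018  0.0587] tool mm [ 10.6  -4.4 -38.6]
(230, 245) [0.5061 0.0095 0.0637] tool mm [  6.6 -12.  -43.6]
(222, 262) [ 0.5253 -0.0048  0.0402] tool mm [-16.4 -19.1 -20.1]
(222, 280) [0.5016 0.0112 0.1003] tool mm [ 11.4 -11.9 -80.1]
(215, 290) [0.5009 0.0096 0.1063] tool mm [ 11.5 -13.6 -86.2]
(190, 280) [0.4974 0.0006 0.1009] tool mm [ 11.8 -23.3 -80.7]
(180, 285) [ 0.4967 -0.0023  0.1034] tool mm [ 11.4 -26.3 -83.3]
(195, 300) [0.5036 0.0007 0.1044] tool mm [  6.  -21.1 -84.3]
(120, 330) [ 0.4933 -0.014   0.1241] tool mm [  10.7  -38.4 -104. ]
(170, 255) [ 0.5036 -0.0227  0.0584] tool mm [ -1.8 -43.2 -38.3]
(150, 280) [ 0.5036 -0.0264  0.0786] tool mm [ -3.1 -46.7 -58.5]
(60, 345) [ 0.4888 -0.027   0.1296] tool mm [  10.7  -52.2 -109.5]
```

Links sit at z≥0.10, above the peg tops; only the fingertip, from 0.055 up, will meet the peg. Approaching and starting the push.

```bash
python3 -m pendant '[[-0.05,-0.1,0,0,1],[-0.1,-0.22,0,0,1],[-0.1,-0.34,0,0,1],[-0.1,-0.44,0,0,1],[-0.1,-0.48,0,0,1]]'; python3 st.py w6;  python3 arc.py 158 2 5
```

```text
clock: 6.58
position: [0.5136, -0.001, 0.0203]
ee_rot: [0.17, 0.985, 0.0, -0.0]
ft_force: [0.0, 0.9, 0.6]
grip_width: -0.0
[ 0.5136 -0.001   0.0203] r 0.1499 phi 158.49 yaw 70.4 [0.  0.9 0.6]
160.0 [0.01, -0.1, 0.01, -0.76]
162.0 [0.0, -0.23, 0.01, -1.09]
164.0 [-0.0, -0.36, 0.01, -1.43]
166.0 [-0.01, -0.49, 0.01, -1.76]
168.0 [-0.03, -0.62, 0.01, -2.09]
```

View pics/w6.png

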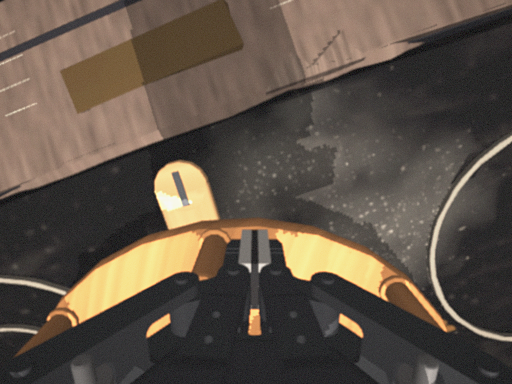

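```bash
python3 -m pendant '[[0,-0.06,0,-0.2,1],[0,-0.14,0,-0.5,1],[0,-0.24,0,-0.8,1],[0,-0.36,0,-1.1,1],[0,-0.48,0,-1.4,1]]'; python3 st.py w7;  python3 arc.py 166 2 5
```

```text
clock: 7.25
position: [0.5075, -0.019, 0.0203]
ee_rot: [0.096, 0.995, 0.0, 0.0]
ft_force: [2.2, 0.5, -0.3]
grip_width: 0.001
[ 0.5075 -0.019   0.0203] r 0.1502 phi 165.74 yaw 79.0 [ 2.2  0.5 -0.3]
168.0 [-0.0, -0.13, 0.01, -0.66]
170.0 [-0.0, -0.26, 0.01, -1.0]
172.0 [-0.0, -0.39, 0.01, -1.33]
174.0 [-0.01, -0.52, 0.01, -1.66]
176.0 [-0.03, -0.65, 0.01, -2.0]
```

View pics/w7.png

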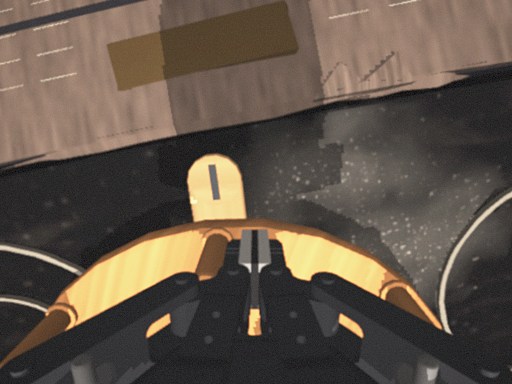

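The tray is turning: the peg stays at (212,255) beside the finger while the pointer shifts. Continuing.

```bash
python3 -m pendant '[[0,-0.13,0,-0.4,1],[0,-0.26,0,-0.8,1],[0,-0.39,0,-1.2,1],[0,-0.52,0,-1.6,1],[0,-0.65,0,-2,1]]'; python3 st.py;  python3 arc.py 175 2 5
```

```text
clock: 7.92
position: [0.5024, -0.0444, 0.0204]
ee_rot: [-0.008, 1.0, 0.0, 0.0]
ft_force: [0.2, 1.0, -0.5]
grip_width: 0.005
[ 0.5024 -0.0444  0.0204] r 0.151 phi 175.59 yaw 91.0 [ 0.2  1.  -0.5]
177.0 [-0.02, -0.09, 0.01, -0.17]
179.0 [-0.01, -0.22, 0.01, -0.51]
181.0 [-0.01, -0.36, 0.01, -0.84]
183.0 [-0.01, -0.49, 0.01, -1.17]
185.0 [-0.02, -0.62, 0.01, -1.51]
```

```bash
python3 -m pendant '[[-0.02,-0.13,0,-0.3,1],[-0.02,-0.26,0,-0.7,1],[-0.02,-0.39,0,-1,1],[-0.02,-0.52,0,-1.3,1],[-0.03,-0.65,0,-1.6,1]]'; python3 st.py w8;  python3 arc.py 185 2 5
```

```text
clock: 8.55
position: [0.5036, -0.0704, 0.0202]
ee_rot: [-0.092, 0.996, 0.0, -0.0]
ft_force: [-0.1, 1.5, 0.1]
grip_width: 0.001
[ 0.5036 -0.0704  0.0202] r 0.1501 phi -174.49 yaw 100.5 [-0.1  1.5  0.1]
187.0 [0.0, -0.08, 0.01, -0.24]
189.0 [0.01, -0.21, 0.01, -0.57]
191.0 [0.01, -0.34, 0.01, -0.9]
193.0 [0.01, -0.47, 0.01, -1.24]
195.0 [-0.0, -0.6, 0.01, -1.57]
```

View pics/w8.png

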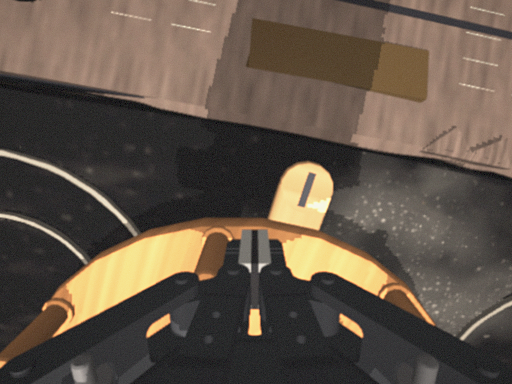

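Steady: same peg contact, and the pointer is now passing to the right. Another ~10°.

```bash
python3 -m pendant '[[0,-0.13,0,-0.3,1],[0,-0.26,0,-0.7,1],[0,-0.39,0,-1,1],[0,-0.52,0,-1.3,1],[0,-0.64,0,-1.6,1]]'; python3 st.py;  python3 arc.py 195 2 5; python3 - <<'E'
from h import *
snap("top","t9",(190,110,320,255),4)
E
```

```text
clock: 9.22
position: [0.5085, -0.0954, 0.0202]
ee_rot: [-0.175, 0.985, 0.0, -0.0]
ft_force: [0.4, 2.0, -0.0]
grip_width: -0.001
[ 0.5085 -0.0954  0.0202] r 0.1498 phi -164.75 yaw 110.1 [ 0.4  2.  -0. ]
197.0 [0.01, -0.11, 0.01, -0.32]
199.0 [0.02, -0.24, 0.0, -0.65]
201.0 [0.02, -0.38, 0.0, -0.98]
203.0 [0.01, -0.51, 0.0, -1.32]
205.0 [0.0, -0.64, 0.0, -1.65]
```

View pics/t9.png

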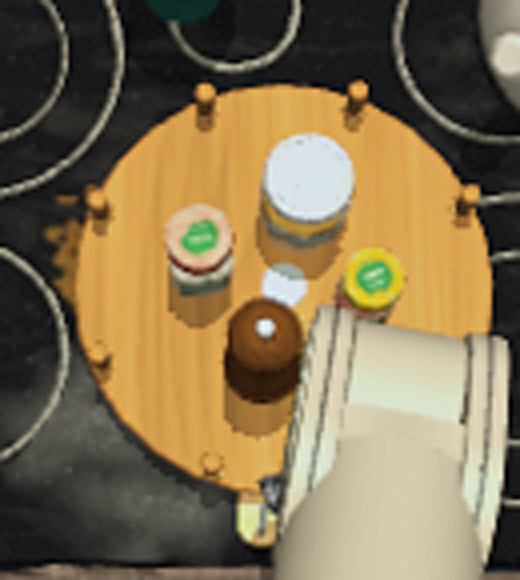

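Mill finial now at crop (265,327); salmon, honey and yellow jars all upright. Working out the remaining angle.

```bash
cat > meas.py <<'E'
import sys
from h import *
AX=np.array([.653,-.056])
p=np.load(sys.argv[1]+".npz")['p'].astype(int)
hsv=cv2.cvtColor(p.astype(np.uint8),cv2.COLOR_RGB2HSV)
ang=lambda q:np.degrees(np.arctan2(*(q[:2]-AX)[::-1]))%360
# finial: bright pixels closely inside dark brown region
u,v=map(float,sys.argv[2:4])
yy,xx=np.mgrid[:384,:512]
g=p.mean(2); w=np.where(np.hypot(xx-u,yy-v)<4,np.clip(g-110,0,None)*(hsv[...,1]<90),0)
c=[(w*xx).sum()/w.sum(),(w*yy).sum()/w.sum()]
for z in(.19,.186):
    q=onz("top",[c],z)[0];print("finial",c,q,np.hypot(*(q[:2]-AX)),ang(q))
# pointer: pale yellow
m=((p[...,0]>150)&(p[...,1]>150)&(yy>228)&(yy<252)&(abs(xx-255)<14)).astype(np.uint8)
P=onz("top",np.c_[xx[m>0],yy[m>0]],.008);r=np.hypot(*(P[:,:2]-AX).T);s=(r>.165)&(r<.185)
print("ptr n",s.sum(),"mean ang",ang(P[s].mean(0)),P[s].mean(0))
E
python3 meas.py t9 256 191.5; python3 meas.py top0 243.7 183
```

```text
finial [np.float64(255.91488898563344), np.float64(191.33260774923815)] [ 0.59350687 -0.0370823   0.19      ] 0.062428457622067474 162.3603081998566
finial [np.float64(255.91488898563344), np.float64(191.33260774923815)] [ 0.59422929 -0.03720291  0.186     ] 0.061703544158024204 162.26376835887783
ptr n 80 mean ang 177.65244653464325 [ 0.47935088 -0.04888117  0.008     ]
finial [np.float64(243.53110452814215), np.float64(182.62843842572997)] [ 0.61602699 -0.00557561  0.19      ] 0.0625269761946472 126.2502377527387
finial [np.float64(243.53110452814215), np.float64(182.62843842572997)] [ 0.61684094 -0.00556817  0.186     ] 0.06205519745363782 125.64009812234976
ptr n 71 mean ang 174.69676254738837 [ 0.4791833  -0.03986561  0.008     ]
```

Remaining about 12.4°. Pushing ~10.5°, easing off, then looking.

```bash
python3 -m pendant '[[0.01,-0.13,0,-0.3,1],[0.02,-0.26,0,-0.7,1],[0.02,-0.39,0,-1,1],[0.02,-0.52,0,-1.3,1],[0.01,-0.62,0,-1.6,1]]'; python3 -m pendant '[[0,-0.05,0,0,1],[0,-0.07,0,0,1],[0,-0.07,0,0,1]]'; python3 st.py w10;  python3 arc.py 205 1 3; python3 - <<'E'
from h import *
snap("top","t10",(190,110,320,255),4)
E
```

```text
clock: 9.9
position: [0.5166, -0.1188, 0.0203]
ee_rot: [-0.256, 0.967, 0.0, -0.0]
ft_force: [-0.2, 1.2, 0.2]
grip_width: 0.0
clock: 10.28
position: [0.518, -0.1213, 0.0203]
ee_rot: [-0.256, 0.967, -0.0, 0.0]
ft_force: [-0.6, 0.6, -0.2]
grip_width: 0.0
[ 0.518  -0.1213  0.0203] r 0.15 phi -154.18 yaw 119.6 [-0.6  0.6 -0.2]
206.0 [0.0, -0.01, 0.01, -0.23]
207.0 [0.0, -0.08, 0.01, -0.39]
208.0 [0.01, -0.14, 0.01, -0.56]
```

View pics/t10.png

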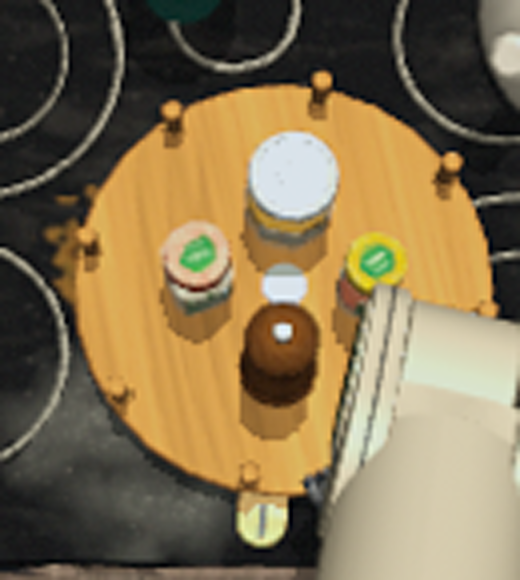

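View pics/w10.png

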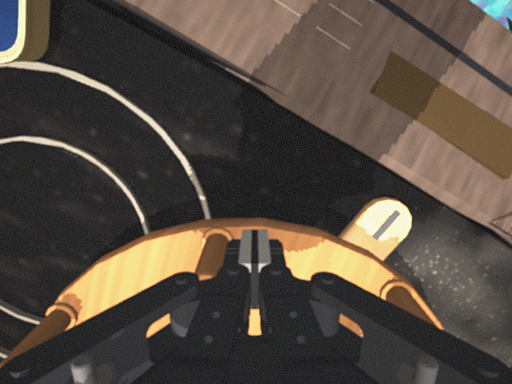

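Finial at crop (283,330), pointer visible at (262,520), both clear of the arm.

```bash
python3 meas.py t10 260.5 192.3; python3 - <<'E'
from h import *
# refine axis: hub not clear; refit pegs from t10 visible tops
c=[(x/4+190-.375,y/4+110-.375) for x,y in[(172,110),(321,80),(452,160),(88,235),(118,386),(249,470)]]
P=onz("top",c,.085)[:,:2]
from scipy.optimize import least_squares
s=least_squares(lambda q:np.hypot(*(P-q).T)-.145,[.65,-.05]);print(s.x,s.fun.round(4))
# tray outline circle, z=.04 from colour mask on top0
p=np.load("top0.npz")['p'];h=cv2.cvtColor(p,cv2.COLOR_RGB2HSV)
m=((h[...,0]>10)&(h[...,0]<25)&(h[...,1]>100)&(h[...,2]>120)).astype(np.uint8)
m[:125]=0;m[245:]=0;m[:,:200]=0;m[:,325:]=0
m=cv2.morphologyEx(m,cv2.MORPH_OPEN,np.ones((5,5)))
k=max(cv2.findContours(m,0,1)[0],key=cv2.contourArea);k=cv2.convexHull(k).reshape(-1,2)
Q=onz("top",k,.04)[:,:2]
s=least_squares(lambda q:np.hypot(*(Q-q[:2]).T)-q[2],[.65,-.05,.155],loss='soft_l1',f_scale=.001);print("disc",s.x)
E
```

```text
finial [np.float64(260.30563002680964), np.float64(192.27675809445248)] [ 0.59108183 -0.04823797  0.19      ] 0.06240279802634515 172.85470715857767
finial [np.float64(260.30563002680964), np.float64(192.27675809445248)] [ 0.59179439 -0.04840394  0.186     ] 0.06167517501702147 172.9253496083669
ptr n 71 mean ang 174.69676254738837 [ 0.4791833  -0.03986561  0.008     ]
[ 0.65224492 -0.05688995] [-0.     -0.001  -0.001  -0.0005 -0.0001 -0.0017]
disc [ 0.65159236 -0.0548408   0.15407267]
```

Mill at 172.9°, pointer at 174.75°: about 1.8° (4.7 mm at the peg) to go.

```bash
python3 -m pendant '[[0,-0.04,0,-0.1,1],[0,-0.08,0,-0.2,1],[0,-0.11,0,-0.3,1],[0,-0.12,0,-0.3,1],[0,-0.12,0,-0.3,1]]'; python3 st.py w11; python3 - <<'E'
from h import *
snap("top","t11",(190,110,320,255),4)
E
python3 meas.py t11 260.9 192.4
```

```text
clock: 11.0
position: [0.5204, -0.1256, 0.0203]
ee_rot: [-0.271, 0.963, -0.0, 0.0]
ft_force: [0.3, -0.7, -0.6]
grip_width: 0.001
[ 0.5204 -0.1256  0.0203] r 0.1498 phi -152.29 yaw 121.4 [ 0.3 -0.7 -0.6]
finial [np.float64(261.0950554134697), np.float64(192.35699062233587)] [ 0.59087703 -0.05024473  0.19      ] 0.062388994040032335 174.7070457191533
finial [np.float64(261.0950554134697), np.float64(192.35699062233587)] [ 0.59158876 -0.05041885  0.186     ] 0.06166433288575857 174.8071364249634
ptr n 71 mean ang 174.69676254738837 [ 0.4791833  -0.03986561  0.008     ]
```

View pics/t11.png

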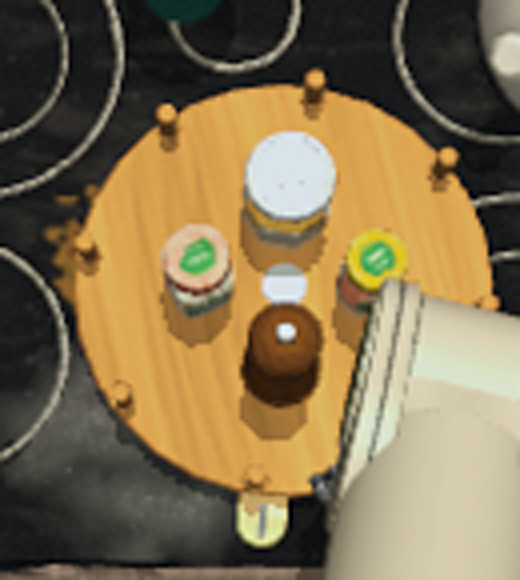

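Mill and pointer agree within 0.1°. Backing off 14 mm from the peg, then straight up.

```bash
python3 -m pendant '[[0.03,0.08,0,0,1],[0.06,0.2,0,0,1],[0.1,0.35,0,0,1],[0.1,0.35,0,0,1]]' && python3 -m pendant '[[0,0,-0.5,0,1],[0,0,-1.2,0,1],[0,0,-2,0,1],[0,0,-2.8,0,1],[0,0,-3.6,0,1]]' && python3 -m pendant '[[0,0,-0.8,0,1],[0.3,0,-1.5,0,1],[0.9,0,-2,0,1],[1.5,0,-2,0,1],[1.5,0,-2,0,1]]'; python3 st.py; python3 - <<'E'
from h import *
snap("top","t12",(190,110,320,255),4)
snap("side","s12",(120,110,380,290),3)
E
python3 meas.py t12 260.9 192.4
```

```text
clock: 11.6
position: [0.5093, -0.1151, 0.0203]
ee_rot: [-0.271, 0.962, 0.0, 0.0]
ft_force: [-0.1, -0.3, -0.8]
grip_width: 0.001
clock: 12.22
position: [0.5096, -0.1157, 0.1654]
ee_rot: [-0.271, 0.963, -0.0, 0.0]
ft_force: [0.3, -0.0, -0.0]
grip_width: -0.001
clock: 12.85
position: [0.4577, -0.1481, 0.2448]
ee_rot: [-0.27, 0.963, -0.0, 0.001]
ft_force: [0.5, 0.7, -0.1]
grip_width: -0.001
[ 0.4577 -0.1481  0.2448] r 0.2159 phi -154.74 yaw 121.3 [ 0.5  0.7 -0.1]
finial [np.float64(261.09601371624524), np.float64(192.35683669095587)] [ 0.59087743 -0.05024717  0.19      ] 0.062388370421835544 174.7092432055396
finial [np.float64(261.09601371624524), np.float64(192.35683669095587)] [ 0.59158916 -0.0504213   0.186     ] 0.06166371093148709 174.80936978584532
ptr n 71 mean ang 174.69676254738837 [ 0.4791833  -0.03986561  0.008     ]
```

View pics/t12.png

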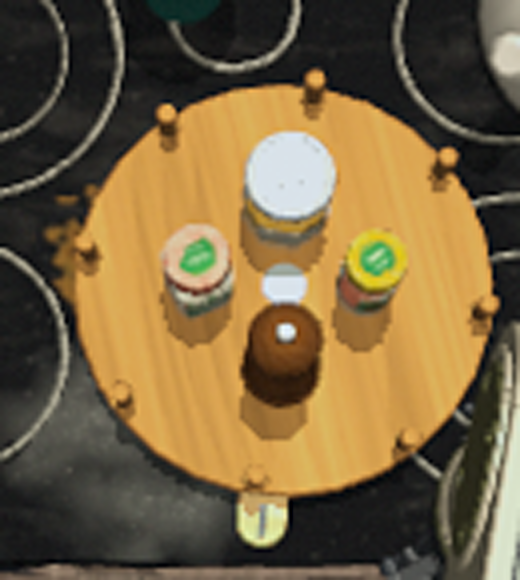

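View pics/s12.png

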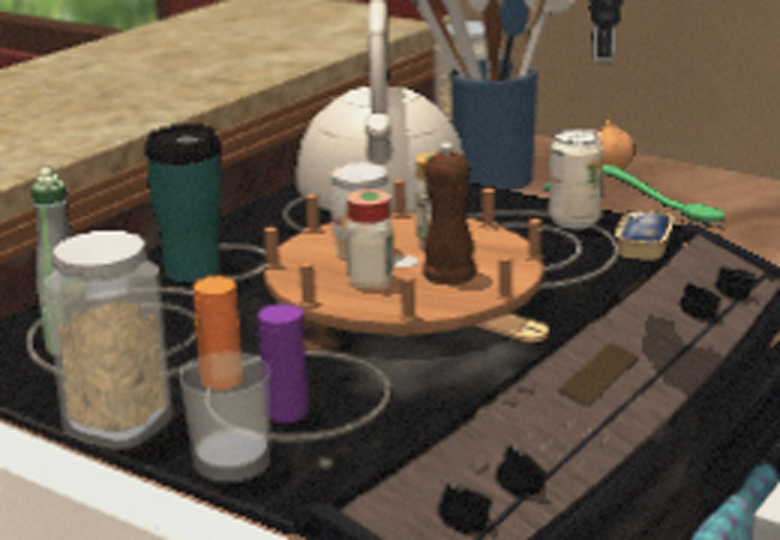

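Both views: all four items upright, bystanders in place, finger clear. One more check: refit the axis from all eight pegs, and triangulate the finial across the two views.

```bash
python3 - <<'E'
from h import *
from scipy.optimize import least_squares
c=[(x/4+190-.375,y/4+110-.375) for x,y in[(167,112),(315,77),(447,157),(488,303),(409,438),(256,472),(121,387),(86,238)]]
P=onz("top",c,.085)[:,:2]
s=least_squares(lambda q:np.hypot(*(P-q).T)-.145,[.65,-.05]);A=s.x;print(A,s.fun.round(4))
t1,d1=ray("top",[(261.1,192.36)]);t2,d2=ray("side",[(447/3+120-.33,147/3+110-.33)])
k=np.linalg.lstsq(np.c_[d1[0],-d2[0]],t2-t1,rcond=None)[0];a=t1+k[0]*d1[0];b=t2+k[1]*d2[0];print("tri",a,b)
for A in(A,np.array([.653,-.0562]),np.array([.6529,-.0553])):
  for q in([.4792,-.0399],[.5912,-.0503],a,(a+b)/2):print(round(float(np.degrees(np.arctan2(q[1]-A[1],q[0]-A[0]))),2),end=' ')
  print()
E
```

```text
[ 0.65281893 -0.05595305] [-0.0002  0.0001 -0.0022 -0.001   0.0007 -0.0007 -0.0019 -0.0006]
tri [ 0.59142897 -0.05039423  0.18685431] [ 0.58785735 -0.05248485  0.18630987]
174.72 174.76 174.83 175.91 
174.64 174.55 174.61 175.7 
174.93 175.37 175.44 176.51
```

The axis refit agrees and the mill is within about 0.5° of the pointer (top view), with the tray still. Handing in.

```bash
python3 -c "
from workcell import hand_in
print(hand_in())"
```

```text
the job is handed in; nothing more can be done
None
```

The pepper mill now stands in line with the pointer, on the pointer's side, and the job is handed in. I turned the tray about 49° anticlockwise by pushing one rim peg with the shut fingertip, in slow steps, then backed off and lifted clear at about 13 s on the clock.

**Final position:** with the arm withdrawn, the top view put the mill at 174.7–174.8° about the axis and the pointer at 174.7°. The mill's reading had not changed since before I withdrew, so the tray was still. Refitting the axis from all eight pegs kept them within about 0.1°, and using the hub disc as the axis gave about 0.45°.

**Other things on the range:** both camera views showed the mill and the three jars upright. The bystanders and the orange and purple look-alikes looked undisturbed. Forces read at the ends of the moves stayed at about 2 N.

**Checks that disagreed:**
- **Missed first push:** my first pass went over the peg without touching it. The wrist depth and the side view both showed the real fingertip about 35 mm behind the reported TCP, so I went in lower.
- **Side-view check:** the side and top camera rays to the mill's top missed each other by about 4 mm. Averaging the two puts the mill about 1.2° past the pointer. I relied on the top view because pointer, pegs and mill were all measured in that one picture.

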